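Spin the filter wheel and stop it on its pointer

TASK

Flick the filter wheel with a fingertip on its peg so that it spins freely, and let its tab sweep past the brass pointer block at least once with nothing touching the wheel. Then, as the tab comes round to the pointer again, brake the wheel by gently pressing a fingertip on it so that it stops with the tab facing the pointer block, and take the finger away leaving it there. Stop it in that one braking touch: do not push or lead a stopped or crawling wheel round to the pointer, and leave the other things on the table alone.

Things in the scene. Friction and masses are not known exactly. Their poses are not given: they have to be found in the camera images.
- stand: Filter wheel assembly, fixed to the table: black 140 x 140 mm base plate, steel bearing column and, on a black arm, the brass pointer block. It carries the wheel, whose axle is sprung: pressed down it gives way at about 2 N and sinks 1 mm per 1.5 N more, at most 8 mm. Origin on the table under the axle, z up; the pointer block lies along its +x.
- disc (a joint): Turn of the wheel about its vertical axle, rad: 0 when the tab faces the pointer, growing counterclockwise from above, no stops, counting on over full turns; starts at 0.7 to 5.5; either direction may be used. Free running: each second it loses about 10 % of its speed plus 0.04 rad/s. Wheel about 0.35 kg, inertia about 0.0024 kg m2: a 3 N finger press on its face stops it almost at once.
- hub (a point): Wheel centre on the axle, at the height of its flat upper face (54 mm above the table). Wheel: aluminium disc of 220 mm diameter, 8 mm thick, six glass filters set flush 62 mm from the axle; the hub cap, 32 mm diameter, rises 6 mm above the face. The face from 25 to 80 mm from the axle is clear of the peg and free for a braking fingertip at any angle.
- peg (a point): Centre of the top of the wheel's one upright black peg: 14 mm diameter, rising 28 mm above the wheel's face, 95 mm from the axle, diametrically opposite the tab. Turns with the wheel; this is what the finger flicks, along the tangent.
- tab (a point): Middle of the outer end of the wheel's one flat rectangular aluminium tab, 32 mm wide, 8 mm thick, standing out 24 mm beyond the rim (134 mm from the axle), its upper face level with the wheel's face. Turns with the wheel.
- pointer (a point): Middle of the inner face of the fixed brass pointer block, 142 mm from the axle, 50 mm above the table. The block is 28 mm wide, 24 mm deep, its top 52 mm above the table; the tab passes it with 8 mm of gap.
- lens: Bystander: loose lens holder, 52 mm black round foot, brass post, round lens ring, 103 mm tall. Origin at the centre of its underside.
- post: Bystander: loose upright brass post, 25 mm diameter, 75 mm tall. Origin at the centre of its underside.
- case: Bystander: loose grey case, 50 x 50 x 30 mm. Origin at the centre of its underside.

How it is judged:
By the outcome, as a careful person would: the job done as asked, in the order asked, and still so for the second after the job is handed in, with the robot touching nothing.
It also fails if it takes over 58 s, if anything falls off the work surface, if the arm or the gripper's body presses on something with over 40 N, if the wrist force passes 120 N, or if a joint passes its speed limit or range.

ROBOT

A 7-joint arm with a two-finger parallel gripper is mounted at the origin on the work surface. World frame = base frame: x ahead of the robot, y to its left, z up, the work surface at z = 0. Lengths are in m, angles in rad, forces in N, time in s.
With the tool pointing down it reaches from about 0.4 to 0.85 m from the base axis. Payload 4.4 kg.
Tool frame: the origin (TCP) lies midway between the tips of the shut fingers; the grasp point (between the pads) lies 19 mm behind it; z points along the fingers, y is the direction in which the jaws open and shut (so a half turn about z gives the same grasp; the last joint's range is limited). The gripper opens to 94 mm and grips with 3 to 60 N. Pads are 16 mm wide; open, the fingers measure 119 mm over their backs; the gripper's body (75 mm by 177 mm) begins 78 mm behind the grasp point.
Start: joints at [-1.183, 0.628, 0.038, 1.517, -0.027, 0.996, -0.02], TCP at [0.285, 0.584, 0.173] pointing down, gripper open.
Joint ranges: [-3.06, 3.06], [-0.37, 2.12], [-1.25, 1.32], [0.18, 2.47], [-1.1, 4.24], [0.23, 1.98], [-2.94, 2.94]. Speed limits (rad/s): [2.57, 2.57, 3.14, 3.14, 3.14, 3.14, 3.14].

INTERFACE

Orientations are given as a rotation vector (axis times angle).
In Python, from plant import r gives the robot as it stands.
- The arm moves only by the tool step_arm, never from a script. Its argument "series" is a list that holds one entry, the list of rows, each a list of 4 numbers: the shift along the tool's x, y, z as a fraction of full scale, then the turn about the tool's z as a fraction of full scale. A call has 1 to 5 rows; each row shifts and turns the commanded pose from where the row before left it, along the tool's axes as they then stand; what a row does not reach is not made up. Full scale, the value 1, is 0.04 m for a shift and 0.12 rad for a turn. A row lasts 1/12 s, in which the tool goes at most 41.7 mm and 7.16 degrees, less where a joint would pass 70% of its speed; a pose out of reach is approached as far as the arm can. A call with a number of a shift or a turn outside -1 to 1 is refused whole. A call with a gripper value outside its range is refused whole. "hand" is the opening, from -1 (shut) to 1 (fully open), set as the call begins (left out, the last holds). The fingers move at their own pace and stop on an object; "grip_force" is the grip in N (left out, the last holds). Time passes only in rows, so rows that do not move let the fingers close. It gives the time, the measured TCP pose, the force and the opening at its end, in the units of the state.
- r.get_obs(): the state, without advancing time (a new reading comes with each control period).
- r.get_image(name): name is "side" or "top"; returns a dict with "image" (400x640x3 uint8, blue, green, red), "K" (3x3 intrinsics, pixels), "view" (4x4, takes a point from world to camera coordinates). Camera axes: x right, y down, z forward; pixel columns grow to the right and rows downward; lengths in m; the calibration is good to about 2 mm. A picture is of the moment at which its call begins. There is no depth.
- r.sign_off(): hands the job in, once; it reports no verdict.
The state is a dict: "t": time; "joint_pos": joint angles; "joint_velocities": joint speeds; "effort": joint torques, N m; "tcp_pos": TCP position; "ee_rot": TCP orientation; "wrist_force": force on the tool from outside, world axes, zero at the start; "torque": the same for the moment, N m; "grip_width": opening from 0.0 (shut) to 1.0 (fully open).
Only numpy, scipy, OpenCV 4.12 (cv2) and the standard library are available. Lean on these libraries where they do the work, as an engineer would, in place of code of your own. Each camera call takes 0.05 s, during which the arm holds its last target. There are 200 camera calls.

## Working session

There is one attempt and no reset: what is moved stays moved. The work goes in short steps, Python scripts to look and compute and a tool call to move; the robot and the scene stay as the last step left them, time stands still between calls to the robot, and variables do not carry over. Pictures are saved under pics/ and viewed, about 8 in all and at most 12, crops included, and the job is handed in when it is done.

Besides the shell and the picture viewer there is one more tool, called after ">>>" as name([rows], argument=value, ...), one row to a line, values as JSON. step_arm: Moves the arm, as the interface text tells. Shift numbers are shares of 0.04 m and turn numbers shares of 0.12 rad, none past 1 either way. Its arguments: {"type":"object","properties":{"series":{"type":"array","items":{"type":"array","items":{"type":"array","items":{"type":"number","minimum":-1,"maximum":1}}}},"hand":{"type":"number"},"grip_force":{"type":"number"}},"required":["series"]}

```bash
ls; mkdir -p pics
python3 - <<'E'
from plant import r
import cv2,numpy as np
for n in("top","side"):
    d=r.get_image(n); cv2.imwrite(f"pics/{n}0.png",d["image"]); print(n,d["K"].round(1).tolist(),d["view"].round(4).tolist())
o=r.get_obs(); print({k:np.round(v,3).tolist() for k,v in o.items()})
E
```

```text
pics
top [[413.8, 0.0, 320.0], [0.0, 413.8, 197.5], [0.0, 0.0, 1.0]] [[-0.0159, -0.9998, 0.0134, -0.0094], [-0.9858, 0.0134, -0.1674, 0.5617], [0.1672, -0.0159, -0.9858, 0.8847], [0.0, 0.0, 0.0, 1.0]]
side [[457.7, 0.0, 324.5], [0.0, 457.7, 202.9], [0.0, 0.0, 1.0]] [[0.9997, -0.0246, 0.0092, -0.5796], [-0.0094, -0.6633, -0.7483, 0.0878], [0.0245, 0.748, -0.6633, 1.0711], [0.0, 0.0, 0.0, 1.0]]
{'t': 0.1, 'joint_pos': [-1.183, 0.629, 0.038, 1.518, -0.027, 0.996, -0.02], 'joint_velocities': [-0.0, -0.003, -0.001, -0.001, -0.001, 0.001, -0.002], 'effort': [0.003, -55.079, 1.147, -18.712, -0.052, 0.019, 0.0], 'tcp_pos': [0.285, 0.584, 0.172], 'ee_rot': [-0.707, -3.061, 0.003], 'wrist_force': [1.187, -0.094, 0.236], 'torque': [-0.008, 0.044, 0.036], 'grip_width': 1.001}
```

View pics/top0.png

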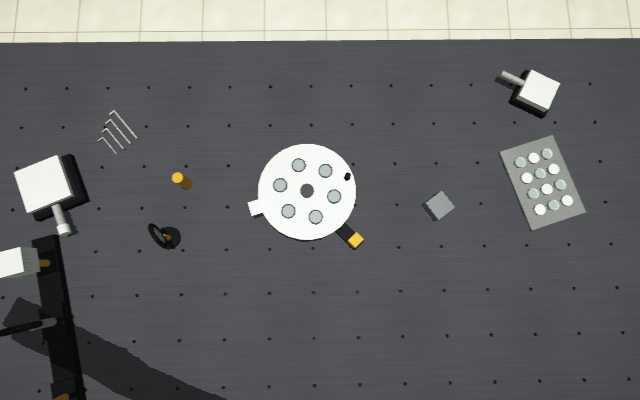

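View pics/side0.png

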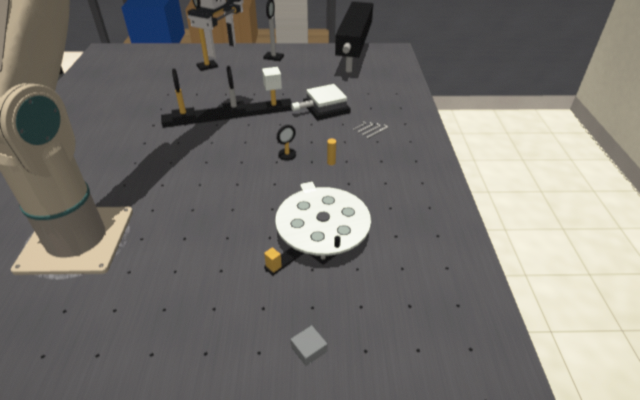

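The top view shows the wheel at (307,192), tab at (253,208), peg at (348,177) and brass pointer at (356,240). The lens (165,237), post (181,180) and case (439,205) are all clear of the wheel. The side view agrees: wheel at (323,220), pointer at (273,260).

```bash
cat > h.py <<'E'
import cv2,numpy as np
def ray(d,uv,z):
    V=d["view"];R,t=V[:3,:3],V[:3,3];c=-R.T@t
    v=R.T@np.linalg.inv(d["K"])@np.array([*uv,1.]);return c+v*(z-c[2])/v[2]
def proj(d,p):
    q=d["K"]@(d["view"][:3,:3]@np.asarray(p)+d["view"][:3,3]);return q[:2]/q[2]
def blobs(m,lo=5):
    n,l,s,c=cv2.connectedComponentsWithStats(m.astype(np.uint8)*255)
    return [(c[i],s[i,4],l==i) for i in range(1,n) if s[i,4]>=lo]
def tri(d1,u1,d2,u2):
    A,b=[],[]
    for d,u in((d1,u1),(d2,u2)):
        V=d["view"];R,t=V[:3,:3],V[:3,3];c=-R.T@t
        v=R.T@np.linalg.inv(d["K"])@np.array([*u,1.]);v/=np.linalg.norm(v)
        P=np.eye(3)-np.outer(v,v);A.append(P);b.append(P@c)
    return np.linalg.lstsq(np.vstack(A),np.hstack(b),rcond=None)[0]
E
cat > m.py <<'E'
from plant import r
from h import *
D={}
for n,c0 in(("top",(307,192)),("side",(323,220))):
    d=r.get_image(n);im=d["image"].astype(int);D[n]=d
    w=blobs(im.min(2)>150,800); w=min(w,key=lambda b:np.hypot(*(b[0]-c0)))
    cnt=max(cv2.findContours(w[2].astype(np.uint8),0,1)[0],key=cv2.contourArea)
    # drop tab: opening
    op=cv2.morphologyEx(cv2.drawContours(np.zeros(im.shape[:2],np.uint8),[cnt],-1,1,-1),cv2.MORPH_OPEN,np.ones((25,25)))
    d["ell"]=cv2.fitEllipse(max(cv2.findContours(op,0,1)[0],key=cv2.contourArea))
    yel=[b for b in blobs((im[...,2]-im[...,0]>60)&(im[...,2]>120),20) if np.hypot(*(b[0]-c0))<100]
    dark=[(b[0].round(1),b[1]) for b in blobs((im.max(2)<110)&(np.indices(im.shape[:2])[0]>-1),8) if np.hypot(*(b[0]-c0))<60 and b[1]<400]
    print(n,"ell",np.round(d["ell"][0],1),np.round(d["ell"][1],1),"yel",[(b[0].round(1),b[1]) for b in yel],"dark",dark)
    d["hubpx"]=min(dark,key=lambda b:np.hypot(*(b[0]-d["ell"][0])))[0];d["yel"]=yel[0][0]
h=tri(D["top"],D["hubpx"],D["side"],D["hubpx"] if 0 else D["side"]["hubpx"]);print("hubcap tri",h)
y=tri(D["top"],D["top"]["yel"],D["side"],D["side"]["yel"]);print("pointer tri",y)
print("ell ctr z.054",ray(D["top"],D["top"]["ell"][0],.054),ray(D["side"],D["side"]["ell"][0],.054),"hub z.06",ray(D["top"],D["top"]["hubpx"],.06),ray(D["side"],D["side"]["hubpx"],.06))
t=D["top"]
print("yel top z.05",ray(t,t["yel"],.05),"tab",ray(t,(253.5,208),.054),"peg",ray(t,(348,176),.082),"pegdist")
for nm,uv,z in(("lens",(167,238),0),("post",(177,178),.075),("case",(438,205),.03)):print(nm,ray(t,uv,z))
E
python3 m.py
python3 -c "
import cv2
a=cv2.imread('pics/top0.png')[130:265,230:390];cv2.imwrite('pics/c0.png',cv2.resize(a,None,fx=5,fy=4.4,interpolation=2))"
```

```text
top ell [306.2 191.3] [94.1 98.2] yel [(array([355.3, 239.3]), np.int32(149))] dark [(array([298. , 170.6]), np.int32(9)), (array([346.9, 176.3]), np.int32(35)), (array([306.6, 190.4]), np.int32(135))]
side ell [322.7 219.7] [66.8 92.1] yel [(array([331.3, 149.7]), np.int32(166)), (array([272.4, 257.7]), np.int32(247))] dark [(array([322.8, 216.6]), np.int32(79)), (array([337. , 241.1]), np.int32(52))]Traceback (most recent call last):
  File "m.py", line 15, in <module>
    h=tri(D["top"],D["hubpx"],D["side"],D["hubpx"] if 0 else D["side"]["hubpx"]);print("hubcap tri",h)
                   ~^^^^^^^^^
KeyError: 'hubpx'
```

View pics/c0.png

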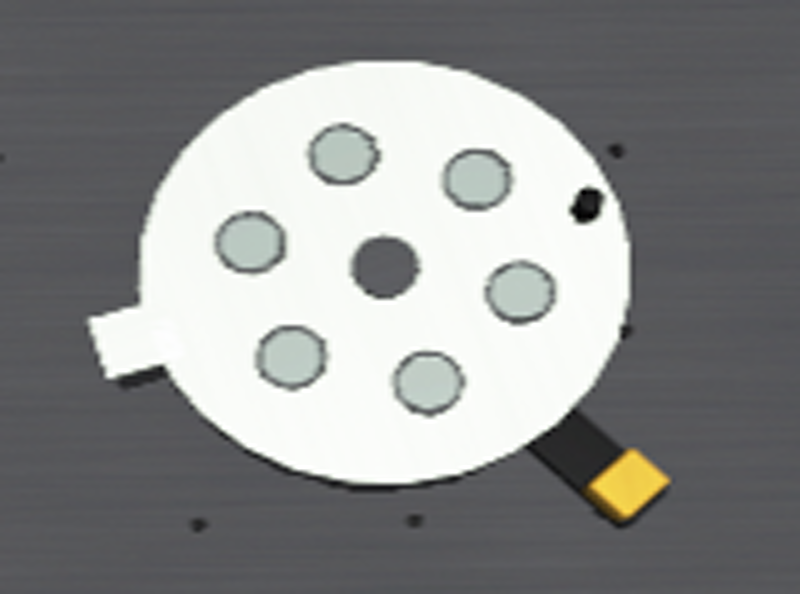

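The crop shows the hub cap at (306.6,190.4), peg top near (348,176), tab end near (249,208) and pointer block near (355,239).

```bash
sed -i 's/h=tri(.*print("hubcap/h=tri(D["top"],D["top"]["hubpx"],D["side"],D["side"]["hubpx"]);print("hubcap/; s/yel\[0\]\[0\]/yel[-1][0]/' m.py
cat >> m.py <<'E'
c=ray(t,t["ell"][0],.054);c=(c[:2]+h[:2])/2
print("ctr",c)
p=y[:2]-c;print("ptr ang",np.degrees(np.arctan2(p[1],p[0])),np.hypot(*p))
for nm,uv,z in(("tab",(249.3,208.3),.054),("peg",(347.5,176),.082)):
    p=ray(t,uv,z)[:2]-c;print(nm,p,np.degrees(np.arctan2(p[1],p[0])),np.hypot(*p))
pt=tri(t,(347.7,175.6),D["side"],(337.5,238));print("peg top tri",pt)
from scipy.spatial.transform import Rotation as R
print(R.from_rotvec(r.get_obs()["ee_rot"]).as_matrix().round(3))
E
python3 m.py
```

```text
top ell [306.2 191.3] [94.1 98.2] yel [(array([355.3, 239.3]), np.int32(149))] dark [(array([298. , 170.6]), np.int32(9)), (array([346.9, 176.3]), np.int32(35)), (array([306.6, 190.4]), np.int32(135))]
side ell [322.7 219.7] [66.8 92.1] yel [(array([331.3, 149.7]), np.int32(165)), (array([272.4, 257.7]), np.int32(248))] dark [(array([322.7, 216.5]), np.int32(78)), (array([337. , 241.1]), np.int32(52))]
hubcap tri [0.57584931 0.01224091 0.05756275]
pointer tri [ 0.46596432 -0.09536313  0.03863729]
ell ctr z.054 [0.57491042 0.01337973 0.054     ] [0.57545765 0.00521385 0.054     ] hub z.06 [0.575755   0.01225449 0.06      ] [0.57542456 0.00952708 0.06      ]
yel top z.05 [ 0.46617763 -0.09405569  0.05      ] tab [0.53867515 0.13070045 0.054     ] peg [ 0.60248321 -0.07903189  0.082     ] pegdist
lens [0.47906874 0.33794302 0.        ]
post [0.6043773  0.29568599 0.075     ]
case [ 0.54324641 -0.28859231  0.03      ]
ctr [0.57537986 0.01281032]
ptr ang -135.32706597802223 0.15386115613691456
tab [-0.03724828  0.12719196] 106.32271612129378 0.13253388272663943
peg [ 0.02711743 -0.09074667] -73.36250844209434 0.09471173461579316
peg top tri [ 0.60444146 -0.07855728  0.07946392]
[[-0.899  0.438 -0.   ]
 [ 0.438  0.899 -0.001]
 [ 0.    -0.001 -1.   ]]
```

>>> step_arm([
  [[0,0,0,1],[0,0,0,1],[0,0,0,1],[0,0,0,1],[0,0,0,1]],
], hand=-1)

```text
t: 0.72
tcp_pos: [0.2849, 0.5842, 0.173]
ee_rot: [-1.588, -2.711, 0.0]
wrist_force: [0.1, -0.0, 0.4]
grip_width: 0.681
```

>>> step_arm([
  [[0,0,0,1],[0,0,0,0.9],[0,0,0,0],[0,0,0,0]],
])

```text
t: 1.05
tcp_pos: [0.2847, 0.5843, 0.1729]
ee_rot: [1.874, 2.521, -0.0]
wrist_force: [1.0, 0.5, -0.5]
grip_width: 0.396
```

>>> step_arm([
  [[-0.8,0.07,0,0],[-0.8,0.07,0,0],[-0.8,0.07,0,0],[-0.8,0.07,0,0],[-0.8,0.07,0,0]],
])

```text
t: 1.47
tcp_pos: [0.3443, 0.4335, 0.1731]
ee_rot: [-1.874, -2.521, -0.0]
wrist_force: [1.1, 0.1, 0.5]
grip_width: 0.043
```

>>> step_arm([
  [[-0.8,0.07,0,0],[-0.8,0.07,0,0],[-0.8,0.07,0,0],[-0.8,0.07,0,0],[-0.8,0.07,0,0]],
])

```text
t: 1.88
tcp_pos: [0.4034, 0.2841, 0.1732]
ee_rot: [1.874, 2.521, 0.001]
wrist_force: [0.1, 0.2, 0.3]
grip_width: 0.007
```

>>> step_arm([
  [[-0.8,0.07,0,0],[-0.8,0.07,0,0],[-0.8,0.07,0,0],[-0.8,0.07,0,0],[-0.8,0.07,0,0]],
])

```text
t: 2.3
tcp_pos: [0.4624, 0.1347, 0.1732]
ee_rot: [1.874, 2.521, 0.001]
wrist_force: [1.1, 0.6, 0.4]
grip_width: 0.005
```

>>> step_arm([
  [[-0.8,0.07,0,0],[-0.8,0.07,0,0],[-0.8,0.07,0,0],[-0.8,0.07,0,0],[0,0,0,0]],
])

```text
t: 2.72
tcp_pos: [0.5116, 0.0088, 0.1736]
ee_rot: [1.883, 2.508, -0.002]
wrist_force: [0.3, -1.3, -0.2]
grip_width: 0.005
```

>>> step_arm([
  [[-0.8,0.1,0,0],[-0.8,0.1,0,0],[-0.8,0.1,0,0],[-0.25,0,0.2,0],[0,0,0.5,0]],
])

```text
t: 3.13
tcp_pos: [0.5538, -0.0858, 0.1467]
ee_rot: [1.878, 2.51, 0.003]
wrist_force: [0.9, 0.2, -0.7]
grip_width: 0.004
```

>>> step_arm([
  [[0,0,0.5,0],[0,0,0.5,0],[0,0,0.2,0],[0,0,0,0],[0,0,0,0]],
])

```text
t: 3.55
tcp_pos: [0.5509, -0.0811, 0.097]
ee_rot: [-1.876, -2.519, 0.0]
wrist_force: [0.8, 0.2, -0.0]
grip_width: 0.006
```

Run:
```python
from plant import r
import cv2,numpy as np
a=r.get_image("top")["image"];b=r.get_image("side")["image"]
A=cv2.resize(a[120:280,200:420],None,fx=3,fy=3)[:, :];B=cv2.resize(b[120:320,220:440],None,fx=2.4,fy=2.4)
cv2.imwrite("pics/t1.png",np.vstack([cv2.resize(a[130:260,220:420],(600,300)),cv2.resize(b[170:290,240:440],(600,300))]))
o=r.get_obs();print(o["tcp_pos"],o["ee_rot"],o["wrist_force"])
```

```text
[ 0.55180469 -0.08146017  0.09804628] [1.87653206e+00 2.51759152e+00 1.74564509e-03] [ 0.03836197 -0.66378708 -0.31090837]
```

View pics/t1.png

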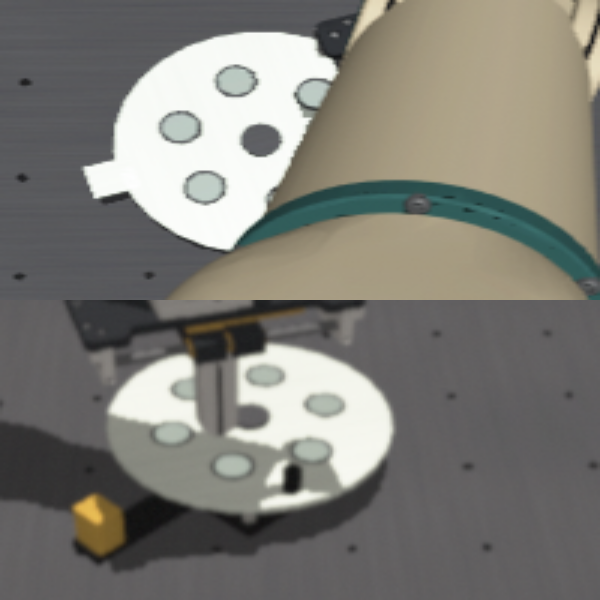

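The top view is partly covered by the arm, though the tab at about (100,180) in the crop is visible. The side view shows the shut fingers at about (215,430) in the crop, behind the peg at (292,478) and clear of the pointer at (98,525).

>>> step_arm([
  [[-0.24,0,0.3,0],[0,0,0.3,0],[0,0,0.2,0],[0,0,0,0],[0,0,0,0]],
])

```text
t: 4.07
tcp_pos: [0.5534, -0.0909, 0.0646]
ee_rot: [-1.878, -2.517, 0.001]
wrist_force: [-0.6, -0.1, 0.4]
grip_width: 0.005
```

>>> step_arm([
  [[0,0.25,0,0],[0,0.4,0,0],[0,0.4,0,0],[0,0.4,0,0],[0,0,-0.1,0]],
])

```text
t: 4.48
tcp_pos: [0.6134, -0.072, 0.0692]
ee_rot: [1.873, 2.519, 0.005]
wrist_force: [-0.1, 0.5, -0.6]
grip_width: 0.005
```

>>> step_arm([
  [[0,0,-0.6,0],[0,0,-0.6,0],[0,0,-0.4,0]],
])

```text
t: 4.73
tcp_pos: [0.6101, -0.0746, 0.1354]
ee_rot: [1.877, 2.516, 0.001]
wrist_force: [0.3, -0.2, 0.3]
grip_width: 0.007
```

```bash
cat > trk.py <<'E'
# wheel angle (deg, tab world angle) from the tab/peg in a set of pictures
from plant import r
from h import *
import sys
C=np.array([.5755,.0125])
def tabang(d):
    im=d["image"];th=np.radians(np.arange(0,360,.5))
    # brightness on the ring r=122..130 mm at z=.054: only the tab is white there
    s=np.zeros(len(th))
    for rr in(.120,.124,.128):
        uv=np.array([proj(d,[C[0]+rr*np.cos(a),C[1]+rr*np.sin(a),.054]) for a in th]).round().astype(int)
        px=im[uv[:,1],uv[:,0]].astype(int);s+=(px.min(1)>165)&(np.ptp(px,axis=1)<25)
    m=s>=2
    if m.sum()<6:return None,0
    # longest run (circular)
    k=np.flatnonzero(~m)
    if len(k)==0:return None,0
    mm=np.roll(m,-k[0]);t2=np.roll(th,-k[0]);n,l,st,_=cv2.connectedComponentsWithStats(mm.astype(np.uint8)[None])
    i=1+np.argmax(st[1:,4]);idx=np.flatnonzero(l[0]==i)
    return np.degrees(np.angle(np.exp(1j*t2[idx]).mean())),len(idx)*.5
def look(n=1):
    for _ in range(n):
        for nm in("top","side"):
            t=r.get_obs()["t"];d=r.get_image(nm);a=tabang(d);cv2.imwrite(f"pics/k_{nm}_{t:.2f}.png",d["image"])
            print(f"{t:.3f}",nm,a[0] if a[0] is None else round(a[0],1),a[1])
if __name__=="__main__":look(int(sys.argv[1]));print(r.get_obs()["tcp_pos"].round(4))
E
python3 trk.py 5
```

```text
4.733 top 106.8 15.0
4.783 side 107.0 15.5
4.833 top 106.8 15.0
4.883 side 107.0 15.5
4.933 top 106.8 15.0
4.983 side 107.0 15.5
5.033 top 106.8 15.0
5.083 side 102.2 6.0
5.133 top 106.8 15.0
5.183 side 102.2 6.0
[ 0.6086 -0.0742  0.132 ]
```

```bash
ls pics
python3 - <<'E'
import cv2,numpy as np
a=cv2.imread("pics/k_side_4.78.png");b=cv2.imread("pics/k_side_5.18.png")
cv2.imwrite("pics/s2.png",np.vstack([cv2.resize(x[150:290,240:440],(600,300)) for x in(a,b)]))
E
```

```text
c0.png
k_side_4.78.png
k_side_4.88.png
k_side_4.98.png
k_side_5.08.png
k_side_5.18.png
k_top_4.73.png
k_top_4.83.png
k_top_4.93.png
k_top_5.03.png
k_top_5.13.png
side0.png
t1.png
top0.png
```

View pics/s2.png

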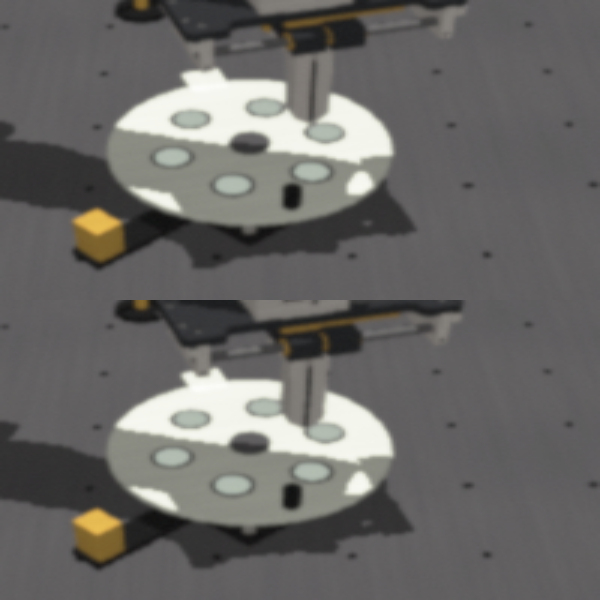

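The wheel has not moved: the peg is still at about (337,238) in the side view, and the fingertip at about (343,206). I'll compare the projected TCP with the observed tip.

Run:
```python
from plant import r
from h import *
d=r.get_image("side");t=r.get_image("top");o=r.get_obs();cv2.imwrite("pics/s3.png",d["image"])
p=o["tcp_pos"];print(o["t"],p,"tcp px side",proj(d,p),"top",proj(t,p))
im=d["image"]
print("tip ray at z",ray(d,(341.5,207),p[2]),"peg proj side",proj(d,[.6025,-.0786,.082]),proj(d,[.6025,-.0786,.054]))
for z in(.054,.082):print(z,ray(d,(337.3,238 if z>.06 else 247),z))
cv2.imwrite("pics/s3c.png",cv2.resize(im[150:270,250:410],None,fx=5,fy=5,interpolation=2))
```

```text
5.3333 [ 0.60889418 -0.07426316  0.13237262] tcp px side [340.05952853 218.6143784 ] top [347.56361356 167.69038462]
tip ray at z [ 0.61373416 -0.03862296  0.13237262] peg proj side [336.40344616 237.24977228] [336.06121756 246.28158224]
0.054 [ 0.60508741 -0.08075762  0.054     ]
0.082 [ 0.60430523 -0.08084104  0.082     ]
```

View pics/s3c.png

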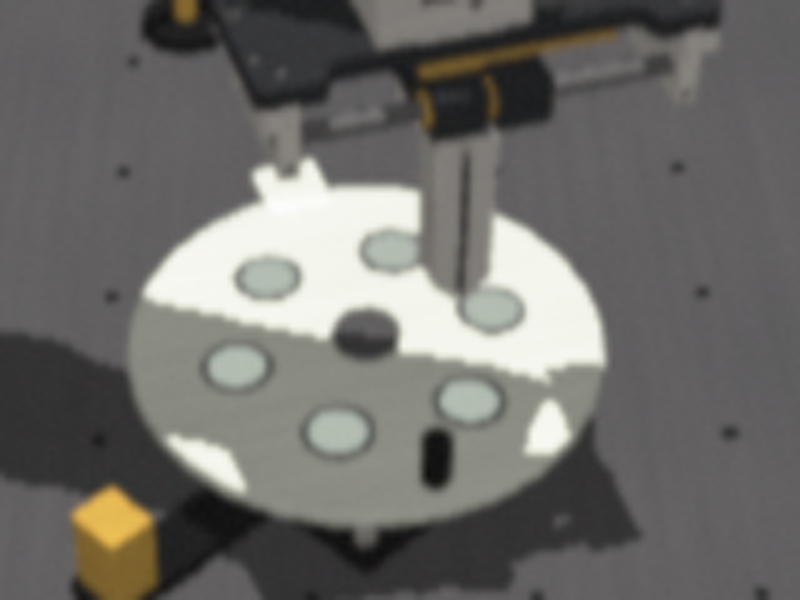

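The tip shows at about (342,208) in the side view but TCP projects to (340,219), so about 3 cm off in y or z. I'll compare with the earlier picture and look from the top.

Run:
```python
from h import *
from plant import r
d=r.get_image("side");t=r.get_image("top");o=r.get_obs()
print(o["tcp_pos"],o["wrist_force"],o["joint_pos"])
print("t1 expected",proj(d,[.5518,-.0815,.098]),"seen ~ (312.7,223.5)")
for dd in(t,d):print(-dd["view"][:3,:3].T@dd["view"][:3,3])
im=cv2.resize(t["image"][60:300,220:480],(780,600) if 0 else (650,600),interpolation=2);cv2.imwrite("pics/t3.png",im)
```

```text
[ 0.609081   -0.07424987  0.13263442] [-0.01997139  0.96906002  0.02874246] [-0.10075836  0.63644146  0.28754686  1.67191827 -0.22307241  0.86609587
  0.56769476]
t1 expected [312.48520454 233.18159795] seen ~ (312.7,223.5)
[ 0.40568951 -0.00279859  0.9662692 ]
[ 0.55404324 -0.75714305  0.78144478]
```

View pics/t3.png

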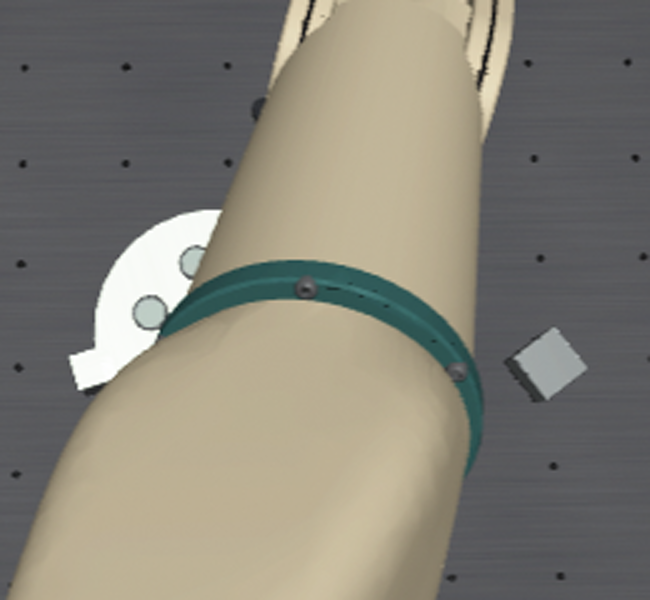

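The arm hides the tip from above, so the top view can't settle it. I'll touch the bare table lightly at a free spot, which gives the tip's true height and then its place from one side view.

>>> step_arm([
  [[-0.71,-0.16,0,0],[-0.71,-0.16,0,0],[-0.71,-0.16,0,0],[-0.71,-0.16,0,0],[-0.71,-0.16,0,0]],
])

```text
t: 5.85
tcp_pos: [0.619, -0.2208, 0.1329]
ee_rot: [-1.878, -2.518, -0.0]
wrist_force: [0.7, 0.0, -0.3]
grip_width: 0.002
```

>>> step_arm([
  [[0,0,0.6,0],[0,0,0.6,0],[0,0,0.6,0],[0,0,0.4,0],[0,0,0.2,0]],
])

```text
t: 6.27
tcp_pos: [0.6173, -0.2189, 0.0343]
ee_rot: [-1.876, -2.515, 0.002]
wrist_force: [-0.1, -0.4, 0.4]
grip_width: 0.004
```

>>> step_arm([
  [[0,0,0.15,0],[0,0,0.1,0],[0,0,0,0],[0,0,0,0]],
])

```text
t: 6.6
tcp_pos: [0.6196, -0.2197, 0.0277]
ee_rot: [1.878, 2.517, 0.001]
wrist_force: [0.1, -0.5, 0.5]
grip_width: 0.002
```

Run:
```python
from plant import r
from h import *
d=r.get_image("side");t=r.get_image("top");o=r.get_obs();p=o["tcp_pos"]
print(o["t"],p,o["wrist_force"],proj(d,p),proj(t,p))
u=proj(d,p).astype(int);x0,y0=u[0]-66,u[1]-80
A=cv2.resize(d["image"][y0:y0+120,x0:x0+133],None,fx=5,fy=5,interpolation=2);print(x0,y0)
B=cv2.resize(t["image"][140:260,380:480] if 0 else t["image"][120:240,360:500],None,fx=2,fy=5,interpolation=2)
cv2.imwrite("pics/s4.png",A)
```

```text
6.7 [ 0.61983177 -0.2197526   0.02802963] [-0.71856636  0.25338942  0.58119237] [347.60321472 307.69931138] [406.2595891 173.0284127]
281 227
```

View pics/s4.png

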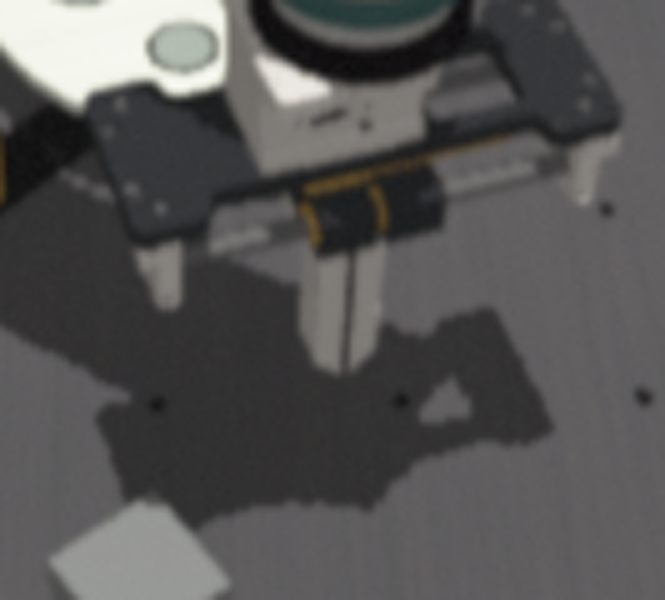

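The crop shows the tip at about px (350,302), against (348,308) expected. I'm lowering it gently to find the true height.

>>> step_arm([
  [[0,0,0.15,0],[0,0,0.15,0],[0,0,0.1,0],[0,0,0,0],[0,0,0,0]],
])

```text
t: 7.12
tcp_pos: [0.6186, -0.2193, 0.0104]
ee_rot: [-1.878, -2.517, 0.0]
wrist_force: [0.4, 0.6, -1.2]
grip_width: 0.003
```

>>> step_arm([
  [[0,0,0.1,0],[0,0,0.05,0],[0,0,0,0],[0,0,0,0]],
])

```text
t: 7.45
tcp_pos: [0.6189, -0.2194, 0.0048]
ee_rot: [-1.878, -2.518, 0.0]
wrist_force: [-0.6, 0.6, 0.4]
grip_width: 0.006
```

Run:
```python
from plant import r
from h import *
d=r.get_image("side");o=r.get_obs();p=o["tcp_pos"];cv2.imwrite("pics/s5full.png",d["image"])
print(o["t"],p,o["wrist_force"],o["effort"],proj(d,p))
u=proj(d,p).astype(int);x0,y0=u[0]-50,u[1]-50
print(x0,y0);cv2.imwrite("pics/s5.png",cv2.resize(d["image"][y0:y0+75,x0:x0+100],None,fx=8,fy=8,interpolation=2))
```

```text
7.5 [ 0.61903773 -0.21951521  0.00493987] [-0.02115247 -0.07714175 -0.21548441] [-6.99074779e-03 -5.94153714e+01  4.51813102e+00 -1.36128142e+01
 -1.78763276e-02  7.14227208e-02  5.14473468e-04] [346.70976589 314.46761485]
296 264
```

View pics/s5.png

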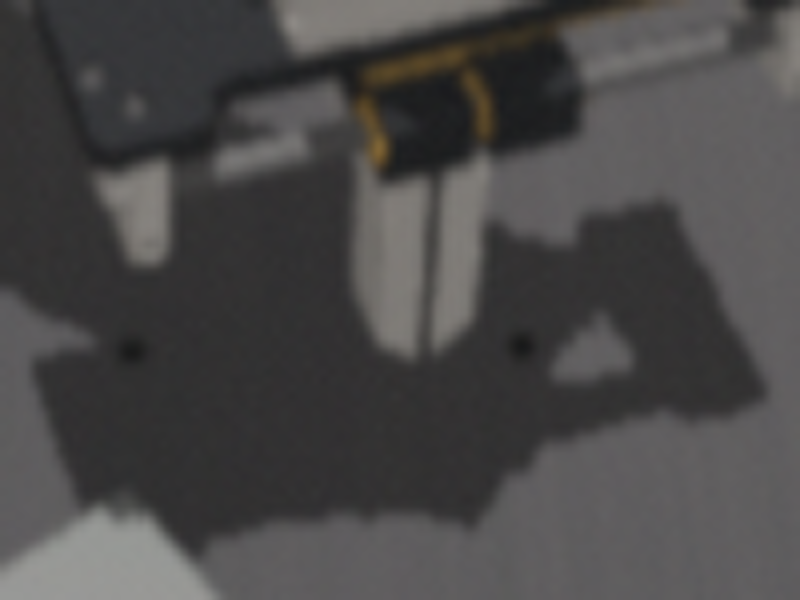

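Tip now at about (349,309), against (347,314.5) expected, and no contact yet at a reading of 5 mm. I'm continuing down gently.

>>> step_arm([
  [[0,0,0.05,0],[0,0,0.05,0],[0,0,0,0],[0,0,0,0]],
])

```text
t: 7.83
tcp_pos: [0.6189, -0.2194, 0.0008]
ee_rot: [-1.878, -2.518, 0.0]
wrist_force: [0.3, 0.5, 1.2]
grip_width: 0.003
```

>>> step_arm([
  [[0,0,0.05,0],[0,0,0.05,0],[0,0,0,0],[0,0,0,0]],
])

```text
t: 8.17
tcp_pos: [0.6189, -0.2194, -0.0033]
ee_rot: [-1.878, -2.518, 0.0]
wrist_force: [0.9, -0.1, 1.0]
grip_width: 0.005
```

>>> step_arm([
  [[0,0,0.05,0],[0,0,0.05,0],[0,0,0,0],[0,0,0,0]],
])

```text
t: 8.5
tcp_pos: [0.6188, -0.2194, -0.0073]
ee_rot: [-1.878, -2.518, 0.0]
wrist_force: [0.6, 0.3, -0.1]
grip_width: 0.006
```

>>> step_arm([
  [[0,0,0.05,0],[0,0,0.05,0],[0,0,0,0],[0,0,0,0]],
])

```text
t: 8.83
tcp_pos: [0.6189, -0.2194, -0.0112]
ee_rot: [-1.878, -2.518, 0.0]
wrist_force: [-0.1, -0.2, -0.0]
grip_width: 0.005
```

>>> step_arm([
  [[0,0,0.05,0],[0,0,0.05,0],[0,0,0,0],[0,0,0,0]],
])

```text
t: 9.17
tcp_pos: [0.6188, -0.2194, -0.0153]
ee_rot: [-1.878, -2.518, 0.0]
wrist_force: [-0.0, 1.0, 0.3]
grip_width: 0.01
```

>>> step_arm([
  [[0,0,0.05,0],[0,0,0,0],[0,0,0,0]],
])

```text
t: 9.42
tcp_pos: [0.6189, -0.2194, -0.0172]
ee_rot: [-1.878, -2.518, 0.0]
wrist_force: [0.4, -0.2, -0.5]
grip_width: 0.005
```

Run:
```python
from plant import r
from h import *
d=r.get_image("side");o=r.get_obs();p=o["tcp_pos"]
print(o["t"],p,o["wrist_force"],proj(d,p))
x0,y0=296,264
g=d["image"][y0:y0+75,x0:x0+100];cv2.imwrite("pics/s6.png",cv2.resize(g,None,fx=8,fy=8,interpolation=2))
b=cv2.imread("pics/s5full.png")
for nm,im in(("s5",b),("now",d["image"])):
    print(nm);print(im[300:322,344:354].min(2))
```

```text
9.4667 [ 0.61901391 -0.21946582 -0.01706976] [1.11733806 0.10764877 0.11245529] [346.24976693 320.77899924]
s5
[[117 119 119 115  99  73  92 115 119 119]
 [119 119 118 114  94  72 100 116 118 119]
 [118 119 119 114  93  75 104 117 119 118]
 [118 118 119 114  91  75 106 117 118 117]
 [117 119 119 112  87  75 107 118 115 104]
 [117 119 118 111  82  74 106 112 103  86]
 [111 116 117 109  76  72 101  98  82  64]
 [ 89  96 105 102  73  66  87  76  62  52]
 [ 62  70  82  85  64  57  66  60  52  50]
 [ 51  54  59  62  54  51  54  50  51  51]
 [ 51  50  49  50  48  50  51  50  49  50]
 [ 48  49  50  51  50  49  50  48  50  50]
 [ 49  49  48  50  49  50  51  50  50  51]
 [ 50  53  49  48  49  49  50  49  50  50]
 [ 50  49  49  50  48  49  50  50  48  50]
 [ 49  49  50  50  49  48  49  49  48  50]
 [ 49  48  49  49  49  49  51  49  49  49]
 [ 49  51  50  49  49  48  49  50  50  51]
 [ 49  49  50  49  50  48  49  49  50  49]
 [ 49  49  50  49  48  49  49  50  49  48]
 [ 49  49  49  49  48  48  48  50  48  49]
 [ 52  50  49  50  49  48  49  50  51  49]]
now
[[118 119 119 116  99  71  93 114 119 
[... 208 characters left out ...]
18 119 119]
 [118 119 120 109  77  75 108 118 120 120]
 [118 118 118 108  72  74 108 119 119 118]
 [119 119 119 108  74  78 109 119 120 115]
 [120 118 119 109  74  81 111 119 119 113]
 [120 120 118 107  73  83 110 117 117 108]
 [119 118 118 107  72  85 111 116 109  93]
 [116 119 117 105  75  88 107 104  89  71]
 [107 113 113  98  70  85  93  81  64  56]
 [ 83  94  98  85  66  71  73  60  53  51]
 [ 60  69  75  68  58  58  55  51  49  49]
 [ 51  53  55  53  50  50  49  48  49  51]
 [ 51  49  49  49  48  50  50  49  50  50]
 [ 50  50  48  50  48  49  49  50  49  49]
 [ 50  50  49  50  48  50  50  50  49  49]
 [ 49  49  49  49  48  49  51  50  50  49]
 [ 50  50  48  49  48  49  50  48  48  51]]
```

>>> step_arm([
  [[0,0,0.05,0],[0,0,0.05,0],[0,0,0,0],[0,0,0,0]],
])

```text
t: 9.8
tcp_pos: [0.6188, -0.2194, -0.0213]
ee_rot: [-1.878, -2.518, 0.0]
wrist_force: [0.0, 1.0, -0.1]
grip_width: 0.004
```

>>> step_arm([
  [[0,0,0.05,0],[0,0,0.05,0],[0,0,0,0],[0,0,0,0]],
])

```text
t: 10.13
tcp_pos: [0.6189, -0.2194, -0.0253]
ee_rot: [-1.878, -2.518, 0.0]
wrist_force: [0.2, -0.7, -0.2]
grip_width: 0.009
```

>>> step_arm([
  [[0,0,0.05,0],[0,0,0.05,0],[0,0,0,0],[0,0,0,0]],
])

```text
t: 10.47
tcp_pos: [0.6189, -0.2194, -0.0292]
ee_rot: [-1.878, -2.518, 0.0]
wrist_force: [0.1, -0.1, -0.0]
grip_width: 0.006
```

>>> step_arm([
  [[0,0,0.05,0],[0,0,0,0],[0,0,0,0]],
])

```text
t: 10.72
tcp_pos: [0.6189, -0.2194, -0.0312]
ee_rot: [-1.878, -2.518, 0.0]
wrist_force: [-0.8, 0.1, -0.5]
grip_width: 0.005
```

Run:
```python
from plant import r
from h import *
d=r.get_image("side");o=r.get_obs();p=o["tcp_pos"]
print(o["t"],p,o["wrist_force"],proj(d,p))
cv2.imwrite("pics/s7full.png",d["image"])
print(d["image"][308:328,344:354].min(2))
```

```text
10.7667 [ 0.6190086  -0.21945833 -0.03109468] [ 0.37380157 -0.46354406 -0.09720438] [345.96957266 324.70847044]
[[119 118 118 109  75  77 110 119 119 115]
 [120 119 119 107  75  81 111 120 119 115]
 [120 119 119 107  73  81 111 119 118 114]
 [120 119 118 107  72  85 112 119 118 111]
 [119 119 117 104  74  91 113 119 119 110]
 [119 119 116 100  72  93 114 119 118 111]
 [119 118 115  94  71  98 115 118 116 105]
 [118 119 114  92  74 103 116 113 105  88]
 [119 119 114  90  75 103 111  99  82  65]
 [112 114 109  85  72  99  96  76  62  52]
 [ 93  97  98  78  67  84  74  60  51  50]
 [ 66  70  75  65  58  63  58  51  48  50]
 [ 53  54  55  54  50  52  52  50  49  48]
 [ 50  50  50  50  49  50  48  49  49  49]
 [ 49  49  48  49  49  49  49  50  49  49]
 [ 50  49  49  49  49  50  48  48  50  49]
 [ 49  49  49  48  50  49  48  49  49  49]
 [ 49  50  48  48  48  49  49  50  50  50]
 [ 50  48  50  48  49  48  49  49  48  50]
 [ 58  56  56  51  50  50  50  49  50  49]]
```

>>> step_arm([
  [[0,0,0.05,0],[0,0,0.05,0],[0,0,0,0],[0,0,0,0]],
])

```text
t: 11.1
tcp_pos: [0.6194, -0.2196, -0.0323]
ee_rot: [1.878, 2.518, 0.001]
wrist_force: [-5.5, 1.2, 18.2]
grip_width: 0.006
```

>>> step_arm([
  [[0,0,0.05,0],[0,0,0.05,0],[0,0,0,0],[0,0,0,0]],
])

```text
t: 11.43
tcp_pos: [0.6195, -0.2197, -0.0325]
ee_rot: [1.878, 2.517, 0.003]
wrist_force: [-11.8, 4.5, 43.0]
grip_width: -0.0
```

Table contact came at a reading of −0.032, so the true height is the reading + 32 mm. I'm lifting now.

>>> step_arm([
  [[0,0,-0.2,0],[0,0,-0.5,0],[0,0,-0.5,0],[0,0,-0.5,0],[0,0,-0.3,0]],
])

```text
t: 11.85
tcp_pos: [0.6201, -0.2199, 0.0431]
ee_rot: [1.877, 2.516, 0.001]
wrist_force: [-0.5, -0.5, 0.2]
grip_width: 0.005
```

Run:
```python
from plant import r
from h import *
d=r.get_image("side");o=r.get_obs();print(o["tcp_pos"],o["wrist_force"])
print("s7 tip",ray(d,(348.7,319),.001), "vs reading .6190 -.2195 -.0311")
print("s5 tip",ray(d,(348.8,308.8),.037), "vs reading .6190 -.2195 .0049")
print("s3 tip",ray(d,(342,208),.1644),"vs .6089 -.0743 .1324")
print("t1 tip",ray(d,(312.7,223.5),.130),"vs .5518 -.0815 .098")
```

```text
[ 0.62135512 -0.22048104  0.04485185] [-0.2098819   0.22499083  1.60989633]
s7 tip [ 0.62269685 -0.22756994  0.001     ] vs reading .6190 -.2195 -.0311
s5 tip [ 0.62121838 -0.22875685  0.037     ] vs reading .6190 -.2195 .0049
s3 tip [ 0.61163654 -0.07708799  0.1644    ] vs .6089 -.0743 .1324
t1 tip [ 0.55248112 -0.08540529  0.13      ] vs .5518 -.0815 .098
```

The xy readings agree with the picture to a few mm; only the height is off. In readings, the wheel face is at about 0.022 and the flick height about 0.033. Going back behind the peg.

>>> step_arm([
  [[0,0,-0.7,0],[0,0,-0.7,0],[0.7,-0.14,0,0],[0.7,-0.14,0,0],[0.7,-0.14,0,0]],
])

```text
t: 12.32
tcp_pos: [0.5783, -0.1432, 0.0966]
ee_rot: [1.88, 2.517, 0.0]
wrist_force: [0.1, 1.1, 0.4]
grip_width: -0.0
```

>>> step_arm([
  [[0.75,-0.14,0,0],[0.75,-0.14,0,0],[0,0,0,0],[0,0,0,0]],
])

```text
t: 12.65
tcp_pos: [0.5504, -0.0873, 0.0964]
ee_rot: [-1.873, -2.52, 0.0]
wrist_force: [0.4, -0.4, 0.4]
grip_width: 0.002
```

>>> step_arm([
  [[-0.1,0,0.5,0],[0,0,0.5,0],[0,0,0.45,0],[0,0,0.13,0],[0,0,0,0]],
])

```text
t: 13.07
tcp_pos: [0.5513, -0.0945, 0.0321]
ee_rot: [-1.879, -2.515, 0.003]
wrist_force: [-0.9, 0.0, 0.7]
grip_width: 0.003
```

Run:
```python
from plant import r
from h import *
d=r.get_image("side");o=r.get_obs();p=o["tcp_pos"]+[0,0,.032];print(o["t"],p,o["wrist_force"],proj(d,p))
cv2.imwrite("pics/s8.png",cv2.resize(d["image"][170:280,260:400],None,fx=5,fy=5,interpolation=2))
```

```text
13.1167 [ 0.55217254 -0.09441984  0.0652317 ] [-0.03994496  0.12354244  0.31988559] [312.81769876 248.40526317]
```

View pics/s8.png

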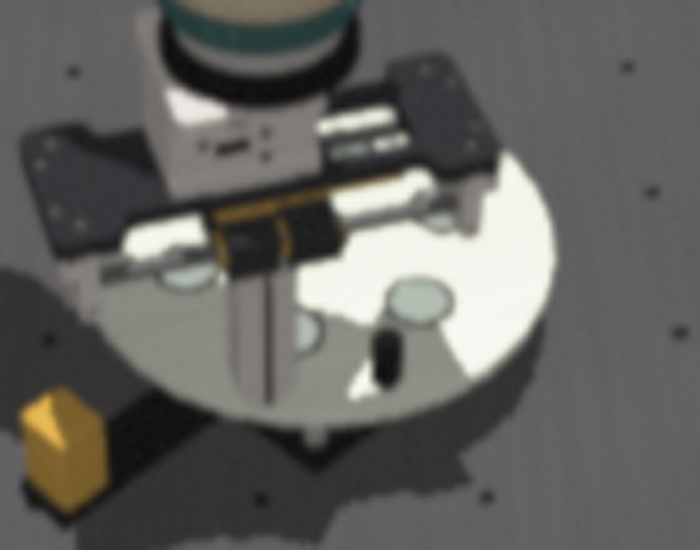

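The picture shows the fingers at about (313,250), low beside the wheel's rim and behind the peg, which is at about (337,240). Flicking now.

>>> step_arm([
  [[0.05,0.25,0,0],[0.05,0.4,0,0],[0,0.4,0,0],[0,0.4,0,0],[0,0,-0.3,0]],
])

```text
t: 13.53
tcp_pos: [0.6103, -0.0706, 0.0457]
ee_rot: [1.874, 2.52, 0.003]
wrist_force: [1.0, 0.3, -0.3]
grip_width: 0.005
```

>>> step_arm([
  [[0,0,-0.7,0],[0,0,-0.7,0],[0,0,-0.2,0]],
])

```text
t: 13.78
tcp_pos: [0.6099, -0.0738, 0.1152]
ee_rot: [1.875, 2.512, 0.006]
wrist_force: [-0.5, -1.4, 0.4]
grip_width: 0.002
```

```bash
python3 trk.py 3
```

```text
13.783 top None 0
13.833 side None 0
13.883 top None 0
13.933 side None 0
13.983 top None 0
14.033 side -149.2 14.0
[ 0.6056 -0.0726  0.1087]
```

>>> step_arm([
  [[0.7,0.05,0,0],[0.7,0.05,0,0],[0.7,0.05,0,0],[0.7,0.05,0,0],[0.7,0.05,0,0]],
])

```text
t: 14.5
tcp_pos: [0.575, 0.0652, 0.1084]
ee_rot: [-1.878, -2.516, 0.003]
wrist_force: [0.2, 0.5, -0.1]
grip_width: 0.009
```

```bash
python3 trk.py 5
```

```text
14.500 top -85.0 16.5
14.550 side -79.2 16.0
14.600 top -72.0 17.5
14.650 side -65.8 16.0
14.700 top -59.0 16.5
14.750 side -52.8 17.0
14.800 top -46.0 16.5
14.850 side -40.0 16.5
14.900 top -33.3 17.0
14.950 side -27.3 17.0
[0.5766 0.0627 0.1096]
```

>>> step_arm([
  [[0,0,0.6,0],[0,0,0.6,0],[0,0,0.5,0],[0,0,0.19,0],[0,0,0,0]],
])

```text
t: 15.42
tcp_pos: [0.575, 0.0634, 0.0325]
ee_rot: [-1.878, -2.515, 0.004]
wrist_force: [-0.4, 0.7, 0.1]
grip_width: 0.002
```

```bash
python3 trk.py 3
```

```text
15.417 top None 0
15.467 side 37.0 16.5
15.517 top None 0
15.567 side 44.2 7.0
15.617 top None 0
15.667 side 65.8 4.0
[0.5774 0.0642 0.0354]
```

>>> step_arm([
  [[0,0,0,0],[0,0,0,0],[0,0,0,0],[0,0,0,0],[0,0,0,0]],
])

```text
t: 16.13
tcp_pos: [0.5764, 0.0642, 0.0342]
ee_rot: [1.878, 2.518, 0.0]
wrist_force: [0.5, 1.1, 0.2]
grip_width: 0.007
```

>>> step_arm([
  [[0,0,0,0],[0,0,0,0],[0,0,0,0],[0,0,0,0],[0,0,0,0]],
])

```text
t: 16.55
tcp_pos: [0.5764, 0.0641, 0.0341]
ee_rot: [-1.878, -2.518, 0.0]
wrist_force: [-0.4, -0.3, 0.3]
grip_width: 0.004
```

```bash
python3 trk.py 8
```

```text
16.550 top 159.8 13.0
16.600 side 163.5 16.5
16.650 top 168.2 16.0
16.700 side 174.2 16.0
16.750 top 179.2 16.0
16.800 side -175.5 16.5
16.850 top -170.8 16.0
16.900 side -165.5 17.5
16.950 top -160.2 16.0
17.000 side -155.8 16.0
17.050 top -150.3 16.0
17.100 side -146.0 16.5
17.150 top -140.2 16.0
17.200 side -136.0 16.5
17.250 top -130.5 15.5
17.300 side -126.8 15.0
[0.5764 0.0641 0.0341]
```

>>> step_arm([
  [[0,0,0.1,0],[0,0,0.08,0],[0,0,0,0],[0,0,0,0],[0,0,0,0]],
])

```text
t: 17.77
tcp_pos: [0.5764, 0.0641, 0.0268]
ee_rot: [-1.878, -2.518, 0.0]
wrist_force: [0.0, 0.9, -1.0]
grip_width: 0.005
```

>>> step_arm([
  [[0,0,0,0],[0,0,0,0],[0,0,0,0],[0,0,0,0],[0,0,0,0]],
])

```text
t: 18.18
tcp_pos: [0.5765, 0.0641, 0.027]
ee_rot: [1.878, 2.518, 0.0]
wrist_force: [-1.2, -0.4, -0.8]
grip_width: 0.006
```

>>> step_arm([
  [[0,0,0,0],[0,0,0,0],[0,0,0,0],[0,0,0,0],[0,0,0,0]],
])

```text
t: 18.6
tcp_pos: [0.5764, 0.0641, 0.027]
ee_rot: [1.878, 2.518, -0.0]
wrist_force: [0.6, 0.4, 0.6]
grip_width: 0.005
```

>>> step_arm([
  [[0,0,0,0],[0,0,0,0],[0,0,0,0],[0,0,0,0],[0,0,0,0]],
])

```text
t: 19.02
tcp_pos: [0.5764, 0.0641, 0.027]
ee_rot: [-1.878, -2.518, -0.0]
wrist_force: [0.3, -0.6, -0.0]
grip_width: 0.004
```

>>> step_arm([
  [[0,0,0,0],[0,0,0,0],[0,0,0,0],[0,0,0,0],[0,0,0,0]],
])

```text
t: 19.43
tcp_pos: [0.5764, 0.0641, 0.027]
ee_rot: [-1.878, -2.518, -0.0]
wrist_force: [0.9, -0.4, -0.3]
grip_width: 0.007
```

>>> step_arm([
  [[0,0,0,0],[0,0,0,0],[0,0,0,0],[0,0,0,0],[0,0,0,0]],
])

```text
t: 19.85
tcp_pos: [0.5764, 0.0642, 0.0269]
ee_rot: [-1.878, -2.518, 0.0]
wrist_force: [0.3, 1.0, -0.2]
grip_width: 0.003
```

```bash
python3 trk.py 1
```

```text
19.850 top None 0
19.900 side 79.8 4.0
[0.5764 0.0641 0.0269]
```

>>> step_arm([
  [[0,0,0,0],[0,0,0,0],[0,0,0,0],[0,0,0,0],[0,0,0,0]],
])

```text
t: 20.37
tcp_pos: [0.5764, 0.0641, 0.027]
ee_rot: [-1.878, -2.518, -0.0]
wrist_force: [-0.7, 0.4, -0.2]
grip_width: 0.003
```

>>> step_arm([
  [[0,0,0,0],[0,0,0,0],[0,0,0,0],[0,0,0,0],[0,0,0,0]],
])

```text
t: 20.78
tcp_pos: [0.5764, 0.0641, 0.027]
ee_rot: [-1.878, -2.518, 0.0]
wrist_force: [0.3, -0.4, -0.0]
grip_width: 0.007
```

```bash
python3 trk.py 4
```

```text
20.783 top None 0
20.833 side None 0
20.883 top None 0
20.933 side 156.5 6.5
20.983 top 157.5 8.5
21.033 side 159.3 12.0
21.083 top 160.5 14.5
21.133 side 163.2 16.0
[0.5764 0.0642 0.027 ]
```

```bash
python3 trk.py 5
```

```text
21.183 top 165.5 15.5
21.233 side 169.2 17.0
21.283 top 171.5 15.5
21.333 side 174.2 16.0
21.383 top 177.2 16.0
21.433 side 179.8 17.0
21.483 top -177.0 15.5
21.533 side -174.2 16.0
21.583 top -171.8 16.0
21.633 side -169.2 17.0
[0.5764 0.0641 0.0269]
```

>>> step_arm([
  [[0,0,0,0],[0,0,0,0],[0,0,0,0],[0,0,0,0],[0,0,0,0]],
])

```text
t: 22.1
tcp_pos: [0.5764, 0.0641, 0.027]
ee_rot: [-1.878, -2.518, 0.0]
wrist_force: [1.0, -0.9, 0.0]
grip_width: 0.003
```

Run:
```python
from trk import *
t=r.get_obs()["t"];d=r.get_image("top");print(t,tabang(d),r.get_obs()["t"])
```

```text
22.1 (np.float64(-144.50000000000003), 15.5) 22.15
```

>>> step_arm([
  [[0,0,0,0],[0,0,0.2,0],[0,0,0.05,0],[0,0,0,0]],
])

```text
t: 22.48
tcp_pos: [0.5771, 0.0643, 0.0169]
ee_rot: [1.878, 2.518, 0.001]
wrist_force: [0.3, 0.1, 9.5]
grip_width: 0.005
```

```bash
python3 trk.py 2
```

```text
22.483 top -133.2 15.0
22.533 side -132.3 15.0
22.583 top -133.5 15.5
22.633 side -132.8 16.0
[0.5775 0.0643 0.0175]
```

Stopped at about −133°, with the pointer at −135.4°. Lifting straight up, quickly.

>>> step_arm([
  [[0,0,-0.4,0],[0,0,-0.7,0],[0,0,-0.7,0],[0,0,-0.7,0],[0,0,0,0]],
])

```text
t: 23.1
tcp_pos: [0.58, 0.0641, 0.1215]
ee_rot: [1.875, 2.513, 0.009]
wrist_force: [1.1, 0.1, 0.2]
grip_width: 0.006
```

```bash
python3 trk.py 2
python3 - <<'E'
import cv2,numpy as np,glob
f=lambda n:sorted(glob.glob(f"pics/k_{n}_2[23]*.png"))[-1]
cv2.imwrite("pics/end.png",np.vstack([cv2.resize(cv2.imread(f("top"))[130:260,220:420],(600,300)),cv2.resize(cv2.imread(f("side"))[170:290,240:440],(600,300))]))
E
```

```text
23.100 top -114.0 15.5
23.150 side -112.0 15.5
23.200 top -109.5 15.5
23.250 side -107.3 15.0
[0.5753 0.0642 0.1157]
```

View pics/end.png

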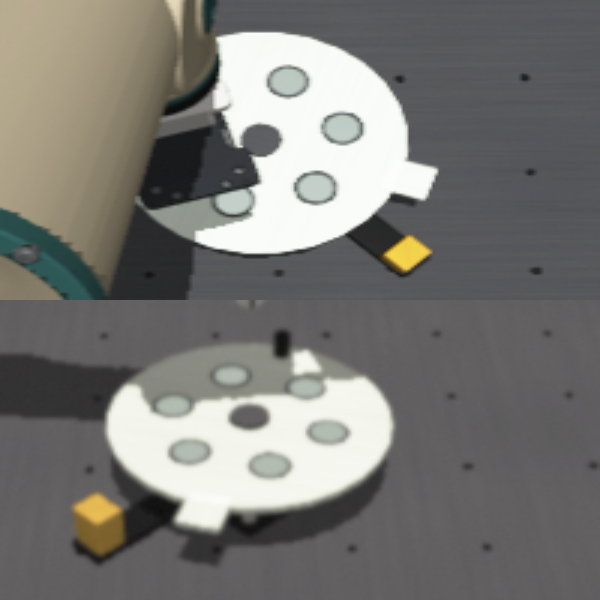

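The lift nudged the wheel: the tab is now at about −107° and turning freely at ~0.7 rad/s, so that first stop did not hold. I won't lead it. It would die short of the pointer, so I'll do the whole sequence again: fresh flick, free sweep, one gentler brake placed where the arm's lift jerk has no leverage.

>>> step_arm([
  [[-0.14,-0.6,0.1,0],[-0.14,-0.6,0.1,0],[-0.14,-0.6,0.2,0],[-0.14,-0.6,0.3,0],[-0.14,-0.6,0.3,0]],
])

```text
t: 23.72
tcp_pos: [0.4673, 0.0027, 0.0755]
ee_rot: [-1.877, -2.517, 0.002]
wrist_force: [0.3, 0.3, 0.4]
grip_width: 0.006
```

```bash
python3 trk.py 3
```

```text
23.717 top -85.5 15.5
23.767 side -83.8 15.0
23.817 top -81.3 16.0
23.867 side -79.8 15.0
23.917 top -77.0 15.5
23.967 side -75.5 15.5
[0.4705 0.0036 0.0767]
```

>>> step_arm([
  [[0,0,0,0],[0,0,0,0],[0,0,0,0],[0,0,0,0],[0,0,0,0]],
])

```text
t: 24.43
tcp_pos: [0.4696, 0.0033, 0.077]
ee_rot: [1.878, 2.518, 0.0]
wrist_force: [-0.3, 0.6, 0.1]
grip_width: 0.004
```

>>> step_arm([
  [[0,0,0,0],[0,0,0,0],[0,0,0,0],[0,0,0,0],[0,0,0,0]],
])

```text
t: 24.85
tcp_pos: [0.4694, 0.0031, 0.077]
ee_rot: [-1.878, -2.518, -0.0]
wrist_force: [0.0, -0.3, -0.1]
grip_width: 0.005
```

>>> step_arm([
  [[0,0,0,0],[0,0,0,0],[0,0,0,0],[0,0,0,0],[0,0,0,0]],
])

```text
t: 25.27
tcp_pos: [0.4694, 0.0031, 0.077]
ee_rot: [-1.878, -2.518, -0.0]
wrist_force: [-0.4, 1.0, -0.2]
grip_width: 0.006
```

>>> step_arm([
  [[0,0,0,0],[0,0,0,0],[0,0,0,0],[0,0,0,0],[0,0,0,0]],
])

```text
t: 25.68
tcp_pos: [0.4694, 0.0031, 0.0769]
ee_rot: [-1.878, -2.518, 0.0]
wrist_force: [-0.5, -0.1, 0.4]
grip_width: 0.002
```

>>> step_arm([
  [[0,0,0,0],[0,0,0,0],[0,0,0,0],[0,0,0,0],[0,0,0,0]],
])

```text
t: 26.1
tcp_pos: [0.4694, 0.0031, 0.077]
ee_rot: [-1.878, -2.518, 0.0]
wrist_force: [-0.3, -0.6, 0.2]
grip_width: 0.002
```

>>> step_arm([
  [[0,0,0,0],[0,0,0,0],[0,0,0,0],[0,0,0,0],[0,0,0,0]],
])

```text
t: 26.52
tcp_pos: [0.4694, 0.0031, 0.077]
ee_rot: [-1.878, -2.518, 0.0]
wrist_force: [-0.3, -0.6, 0.1]
grip_width: 0.006
```

```bash
python3 trk.py 2
```

```text
26.517 top 12.3 15.0
26.567 side 13.7 17.0
26.617 top 15.0 15.5
26.667 side 16.8 17.0
[0.4694 0.0031 0.077 ]
```

>>> step_arm([
  [[0,0,0,0],[0,0,0,0],[0,0,0.3,0],[0,0,0.4,0],[0,0,0.4,0]],
])

```text
t: 27.13
tcp_pos: [0.47, 0.0032, 0.0328]
ee_rot: [1.878, 2.517, 0.002]
wrist_force: [0.0, 0.7, 1.1]
grip_width: 0.006
```

>>> step_arm([
  [[-0.19,0.07,0,0],[-0.31,0.11,0,0],[-0.31,0.11,0,0],[-0.31,0.11,0,0],[-0.31,0.11,0,0]],
])

```text
t: 27.55
tcp_pos: [0.5071, -0.048, 0.0339]
ee_rot: [1.878, 2.515, 0.001]
wrist_force: [0.9, 0.3, -0.2]
grip_width: 0.001
```

>>> step_arm([
  [[0,0,-0.3,0],[0,0,-0.7,0],[0,0,-0.7,0],[0,0,-0.4,0]],
])

```text
t: 27.88
tcp_pos: [0.5073, -0.0478, 0.12]
ee_rot: [1.878, 2.514, 0.003]
wrist_force: [0.1, 0.0, -0.8]
grip_width: 0.004
```

```bash
python3 trk.py 3
```

```text
27.883 top 87.2 16.0
27.933 side 93.2 16.0
27.983 top 98.0 16.5
28.033 side 104.2 16.0
28.083 top 109.0 16.5
28.133 side 114.5 14.5
[ 0.5047 -0.0463  0.1163]
```

>>> step_arm([
  [[0.1,0.67,0,0],[0.1,0.67,0,0],[0.1,0.67,0,0],[0.1,0.67,0,0],[0.1,0.67,0,0]],
])

```text
t: 28.6
tcp_pos: [0.6282, 0.0119, 0.1155]
ee_rot: [-1.877, -2.516, 0.003]
wrist_force: [0.1, 0.4, -0.0]
grip_width: 0.007
```

>>> step_arm([
  [[0,0,0,0],[0,0,0,0],[0,0,0,0]],
])

```text
t: 28.85
tcp_pos: [0.6263, 0.0106, 0.1156]
ee_rot: [-1.878, -2.516, 0.004]
wrist_force: [0.3, -0.4, -0.6]
grip_width: 0.005
```

```bash
python3 trk.py 3
```

```text
28.850 top -171.8 16.0
28.900 side -167.5 17.5
28.950 top -162.2 16.0
29.000 side -157.8 17.0
29.050 top -152.8 16.0
29.100 side -148.5 15.5
[0.6275 0.0109 0.1172]
```

>>> step_arm([
  [[0,0,0.5,0],[0,0,0.5,0],[0,0,0.5,0],[0,0,0.3,0],[0,0,0.2,0]],
])

```text
t: 29.57
tcp_pos: [0.627, 0.0114, 0.0356]
ee_rot: [-1.878, -2.517, 0.002]
wrist_force: [0.5, -0.0, -0.1]
grip_width: 0.004
```

>>> step_arm([
  [[0,0,0.1,0],[0,0,0.1,0],[0,0,0,0],[0,0,0,0],[0,0,0,0]],
])

```text
t: 29.98
tcp_pos: [0.6287, 0.0115, 0.0298]
ee_rot: [1.878, 2.517, 0.001]
wrist_force: [-0.5, -0.7, 0.4]
grip_width: 0.003
```

>>> step_arm([
  [[0,0,0,0],[0,0,0,0],[0,0,0,0],[0,0,0,0],[0,0,0,0]],
])

```text
t: 30.4
tcp_pos: [0.628, 0.0115, 0.029]
ee_rot: [1.878, 2.518, 0.0]
wrist_force: [0.6, -0.0, 0.3]
grip_width: 0.004
```

```bash
python3 trk.py 1
```

```text
30.400 top -35.0 16.5
30.450 side -31.3 16.0
[0.628  0.0115 0.029 ]
```

>>> step_arm([
  [[0,0,0.075,0],[0,0,0,0],[0,0,0,0],[0,0,0,0],[0,0,0,0]],
])

```text
t: 30.92
tcp_pos: [0.628, 0.0114, 0.0259]
ee_rot: [-1.878, -2.518, 0.0]
wrist_force: [-0.2, 0.7, -0.9]
grip_width: 0.006
```

>>> step_arm([
  [[0,0,0,0],[0,0,0,0],[0,0,0,0],[0,0,0,0],[0,0,0,0]],
])

```text
t: 31.33
tcp_pos: [0.628, 0.0115, 0.026]
ee_rot: [-1.878, -2.518, -0.0]
wrist_force: [-0.7, -0.9, 0.1]
grip_width: 0.006
```

>>> step_arm([
  [[0,0,0,0],[0,0,0,0],[0,0,0,0],[0,0,0,0],[0,0,0,0]],
])

```text
t: 31.75
tcp_pos: [0.628, 0.0115, 0.026]
ee_rot: [-1.878, -2.518, -0.0]
wrist_force: [0.1, -0.3, -0.4]
grip_width: 0.007
```

>>> step_arm([
  [[0,0,0,0],[0,0,0,0],[0,0,0,0],[0,0,0,0],[0,0,0,0]],
])

```text
t: 32.17
tcp_pos: [0.628, 0.0115, 0.0259]
ee_rot: [-1.878, -2.518, -0.0]
wrist_force: [0.7, 1.3, -0.3]
grip_width: 0.007
```

>>> step_arm([
  [[0,0,0,0],[0,0,0,0],[0,0,0,0],[0,0,0,0],[0,0,0,0]],
])

```text
t: 32.58
tcp_pos: [0.628, 0.0114, 0.026]
ee_rot: [-1.878, -2.518, -0.0]
wrist_force: [-0.1, -0.2, -0.5]
grip_width: 0.003
```

>>> step_arm([
  [[0,0,0,0],[0,0,0,0],[0,0,0,0],[0,0,0,0],[0,0,0,0]],
])

```text
t: 33.0
tcp_pos: [0.628, 0.0115, 0.026]
ee_rot: [1.878, 2.518, 0.0]
wrist_force: [-0.2, -0.1, 0.3]
grip_width: 0.006
```

```bash
python3 trk.py 2
```

```text
33.000 top None 0
33.050 side None 0
33.100 top None 0
33.150 side None 0
[0.628  0.0115 0.026 ]
```

>>> step_arm([
  [[0,0,0,0],[0,0,0,0],[0,0,0,0],[0,0,0,0],[0,0,0,0]],
])

```text
t: 33.62
tcp_pos: [0.628, 0.0114, 0.026]
ee_rot: [-1.878, -2.518, 0.0]
wrist_force: [0.5, 0.1, -0.0]
grip_width: 0.007
```

```bash
python3 trk.py 3
```

```text
33.617 top 175.2 12.0
33.667 side 176.8 14.0
33.717 top 178.8 15.0
33.767 side -178.8 17.0
33.817 top -176.0 15.5
33.867 side -174.0 16.5
[0.628  0.0114 0.0259]
```

```bash
python3 trk.py 3
```

```text
33.917 top -171.2 15.0
33.967 side -169.2 17.0
34.017 top -166.3 16.0
34.067 side -164.0 15.5
34.117 top -161.5 15.5
34.167 side -159.3 16.0
[0.628  0.0114 0.0259]
```

Run:
```python
from trk import *
t=r.get_obs()["t"];d=r.get_image("top");print(t,tabang(d),r.get_obs()["t"])
```

```text
34.2167 (np.float64(-156.75000000000003), 16.0) 34.2667
```

>>> step_arm([
  [[0,0,0,0],[0,0,0,0],[0,0,0,0],[0,0,0,0],[0,0,0.16,0]],
])

```text
t: 34.68
tcp_pos: [0.6291, 0.0115, 0.0205]
ee_rot: [1.877, 2.517, 0.002]
wrist_force: [0.4, 2.1, 4.3]
grip_width: 0.006
```

>>> step_arm([
  [[0,0,0,0],[0,0,0,0],[0,0,0,0],[0,0,0,0]],
])

```text
t: 35.02
tcp_pos: [0.6289, 0.0114, 0.02]
ee_rot: [1.878, 2.517, 0.002]
wrist_force: [2.1, 0.9, 4.8]
grip_width: 0.007
```

```bash
python3 trk.py 2; python3 -c "
from plant import r
print(r.get_obs()['wrist_force'])"
```

```text
35.017 top -135.5 14.5
35.067 side -135.2 16.0
35.117 top -135.5 14.5
35.167 side -135.2 16.0
[0.6289 0.0114 0.0199]
[ 2.52432094 -0.02005156  4.47813626]
```

It stopped at −135.4°, dead on the pointer, with about 4.5 N of press. Easing off very slowly this time.

>>> step_arm([
  [[0,0,-0.01,0],[0,0,-0.01,0],[0,0,-0.01,0],[0,0,-0.01,0],[0,0,-0.01,0]],
])

```text
t: 35.63
tcp_pos: [0.6274, 0.0114, 0.0213]
ee_rot: [-1.878, -2.517, 0.001]
wrist_force: [1.9, -0.1, 2.2]
grip_width: 0.009
```

```bash
python3 trk.py 1; python3 -c "
from plant import r
print(r.get_obs()['wrist_force'])"
```

```text
35.633 top -135.5 14.5
35.683 side -135.5 15.5
[0.6274 0.0115 0.0213]
[1.59646674 0.73732761 2.0113697 ]
```

>>> step_arm([
  [[0,0,-0.01,0],[0,0,-0.01,0],[0,0,-0.01,0],[0,0,-0.01,0],[0,0,-0.01,0]],
])

```text
t: 36.15
tcp_pos: [0.627, 0.0115, 0.0231]
ee_rot: [-1.877, -2.517, 0.002]
wrist_force: [-0.8, 0.2, 0.8]
grip_width: 0.003
```

>>> step_arm([
  [[0,0,-0.02,0],[0,0,-0.04,0],[0,0,-0.08,0],[0,0,-0.15,0],[0,0,-0.2,0]],
])

```text
t: 36.57
tcp_pos: [0.6276, 0.0114, 0.0434]
ee_rot: [-1.878, -2.518, 0.001]
wrist_force: [-0.1, 0.6, -0.4]
grip_width: 0.006
```

```bash
python3 trk.py 2
```

```text
36.567 top -135.0 15.5
36.617 side -135.5 15.5
36.667 top -135.0 15.5
36.717 side -135.5 15.5
[0.6284 0.0115 0.0438]
```

Off, and the wheel stays put. I'll raise well clear and check again.

>>> step_arm([
  [[0,0,-0.5,0],[0,0,-0.6,0],[0,0,-0.6,0],[0,0,-0.3,0],[0,0,0,0]],
])

```text
t: 37.18
tcp_pos: [0.6301, 0.0113, 0.1258]
ee_rot: [1.876, 2.515, 0.005]
wrist_force: [0.9, -0.5, 0.0]
grip_width: 0.006
```

>>> step_arm([
  [[0,0,0,0],[0,0,0,0],[0,0,0,0],[0,0,0,0],[0,0,0,0]],
])

```text
t: 37.6
tcp_pos: [0.6274, 0.0114, 0.1221]
ee_rot: [-1.878, -2.517, 0.002]
wrist_force: [-0.2, 0.2, -0.3]
grip_width: 0.006
```

```bash
python3 trk.py 2
python3 - <<'E'
import cv2,numpy as np,glob
f=lambda n:cv2.imread(sorted(glob.glob(f"pics/k_{n}_3[78]*.png"))[-1])
cv2.imwrite("pics/end2.png",np.vstack([cv2.resize(f("top")[130:260,140:460],(740,300)),cv2.resize(f("side")[120:370,200:500],(740,300))]))
E
```

```text
37.600 top -135.0 15.5
37.650 side -135.5 15.5
37.700 top -135.0 15.5
37.750 side -135.5 15.5
[0.6278 0.0114 0.1229]
```

View pics/end2.png

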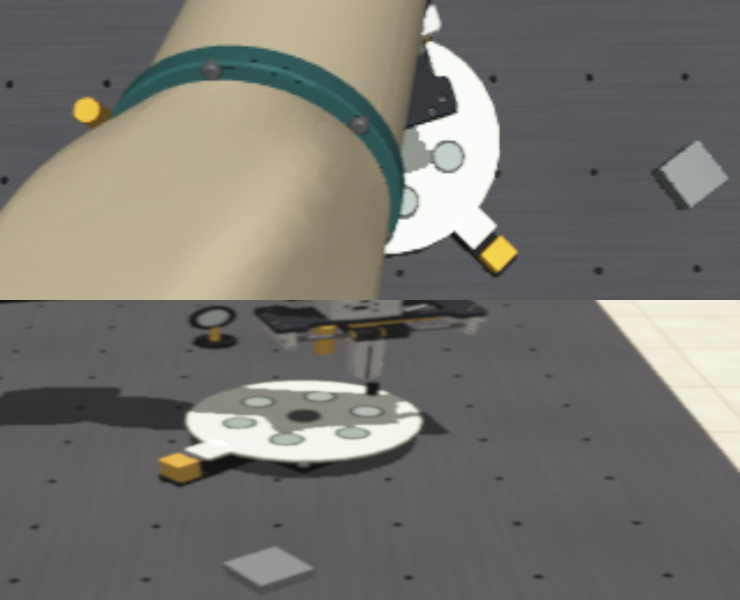

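The picture shows the tab (crop (478,228)) squarely facing the pointer block (crop (498,253)), the gripper well above the wheel, and the lens, post and case standing in place. Handing in.

```bash
python3 -c "
from plant import r
print(r.sign_off())"
```

```text
the job is handed in; nothing more can be done
None
```

The wheel is stopped with its tab facing the pointer, but it took two full flick-and-brake runs, because the first stop did not hold. I handed the job in at about 38 s of the 58 s.

**What happened**
- **Missed flick:** the first flick passed over the peg without touching it. The reported tool height reads 32 mm too low, so I touched a bare spot of the table to measure the error. That touch peaked at about 43 N at the wrist.
- **Run 1:** I flicked the peg, and the tab swept past the pointer freely twice. The braking touch pressed with about 9.5 N and stopped the tab about 2° past the pointer. Lifting the finger quickly then set the wheel turning again at about 0.8 rad/s, and it would have died out short of the pointer.
- **Run 2:** I did not lead the wheel round. I flicked the peg again while the wheel was still turning slowly, and the tab swept past the pointer once with nothing touching it. I braked in one touch of about 4.5 N on the next pass, then lifted off slowly.

**Last checks**
- **Tab position:** it reads −135.0° in the top view and −135.5° in the side view, against the pointer at −135.4°. It held there for over a second after the finger came off.
- **Clearance:** the gripper is about 10 cm above the wheel.
- **Other objects:** the lens, post and case look undisturbed in the last picture; I did not measure their positions again.

The open point is that run 1's failed stop is on the record, so the job depends on run 2 counting as the complete sequence.

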